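# Turn the jar carousel to bring the tomato tin to the front

### The arm

A 7-joint arm with a two-finger parallel gripper is mounted at the origin on a cart in front of the work surface, level with it; the furniture and walls round the work are solid. World frame = base frame: x ahead of the robot, y to its left, z up, the work surface at z = 0. Lengths are in m, angles in degrees, forces in N, time in s.
With the tool pointing down it reaches from about 0.425 to 0.875 m from the base axis. Payload 4.7 kg.
Tool frame: the origin (TCP) lies between the finger pads; the fingertips stand 17 mm ahead of it and the grasp point (between the pads) lies 2 mm behind it; z points along the fingers, y is the line along which they close (so a half turn about z gives the same grasp; the last joint's range is limited). The gripper opens to 87 mm and grips with 3 to 60 N. Pads are 19 mm wide; open, the fingers measure 117 mm over their backs; the gripper's body (75 mm by 190 mm) begins 51 mm behind the grasp point.
Start: joints at [-64.395, 18.392, -4.016, 83.108, 1.295, 78.541, -3.26], TCP at [0.273, 0.59, 0.24] pointing down, gripper open.
Joint ranges: [-163.93, 163.93], [-17.29, 119.83], [-79.2, 71.16], [3.27, 140.29], [-89.18, 269.18], [5.43, 117.66], [-154.24, 154.24]. Speed limits (degrees/s): [147.25, 147.25, 180, 180, 180, 180, 180].

### API

Orientations are given as [roll, pitch, yaw] about the fixed x, y, z axes, in that order (R = Rz(yaw) Ry(pitch) Rx(roll)).
In Python, from cell import env, cams gives the robot as it stands.
- The arm moves only by the shell command python3 -m pendant 'ROWS' [FORCE]. ROWS is JSON, a list of rows, each an object of numbers: "tx", "ty", "tz": the shift along the tool's x, y, z each as a share of 0.05 m, from -1 to 1; "spin": the turn about the tool's z as a share of 4 degrees, from -1 to 1; "claw": the closure, from 0 (fully open) to 1 (shut). A call has 1 to 10 rows; each row shifts and turns the commanded pose from where the row before left it, along the tool's axes as they then stand; what a row does not reach is not made up. A row lasts 1/8 s, in which the tool goes at most 62.5 mm and 10.7 degrees, less where a joint would pass 70% of its speed; a pose out of reach is approached as far as the arm can. A call with a number of a shift or a turn outside -1 to 1 is refused whole. A call with a gripper value outside its range is refused whole. The fingers move at their own pace and stop on an object; FORCE is the grip in N (left out, the last holds). Time passes only in rows, so rows that do not move let the fingers close. It gives the time, the measured TCP pose, the force, the opening and the grip force at its end, in the units of the state.
- env.get_obs(): the state, without advancing time (a new reading comes with each control period).
- cams.read_camera(name): name is "side" or "top"; returns the picture (420x560x3 uint8, red, green, blue); there is no depth.
- cams.camera_info(name): a dict with "fx", "fy", "cx", "cy" (pixels), "k1" (the pictures are not rectified: a ray, as slopes to the right and down, at radius r is drawn at 1 + k1 r^2 times it, then the intrinsics apply), "rvec" (rotation vector, rad) and "tvec" (3), from world to camera coordinates, as OpenCV has them. Camera axes: x right, y down, z forward; pixel columns grow to the right and rows downward; lengths in m; the calibration is good to about 2 mm. A picture is of the moment at which its call begins. camera_info takes no time and is no camera call.
- env.sign_off(): hands the job in; it is judged then, once.
The state is a dict: "time_s": time; "qpos": joint angles; "joint_velocities": joint speeds; "effort": joint torques, N m; "tool_pos": TCP position; "tool_rot": TCP orientation; "force": force on the tool from outside, world axes, zero at the start; "wrist_torque": the same for the moment, N m; "grip_width": finger opening in m; "grasp_force": force on a finger pad.
Only numpy, scipy, OpenCV 4.12 (cv2) and the standard library are available. Lean on these libraries where they do the work, as an engineer would, in place of code of your own. Each camera call takes 0.05 s, during which the arm holds its last target. There are 200 camera calls.

### The job

Push on an arm of the T-handle with a finger to turn the carousel until the tomato tin stands squarely in front of the red tab. Turn it either way; do not touch the tins or the jars themselves, keep them all standing on the carousel, and leave the cans and the mug beside it where they are. Finish with the carousel at rest and your hand clear.

Things in the scene. Friction and masses are not known exactly. Their poses are not given: they have to be found in the camera images.
- carousel: fixed black foot of the carousel (a turntable for jars); origin on the turning axis at worktop level, z up; its own -x axis points to the red tab, so its frame tells where the front is. The carousel may stand anywhere on the middle of the worktop, turned up to 0.45 rad
- marker (a point): top centre of the red upright tab (10 x 26 x 42) on the foot, 148 mm from the axis and 46 mm above the worktop; fixed, does not turn
- platter (a joint): turning angle of the round wooden platter (261 dia with a low metal rim; its top is 30 mm above the worktop, rim top 37 mm) with its post and two arms, rad, growing anticlockwise seen from above, free for at least a turn and a half either way; it turns stiffly (about 0.12 Nm of friction plus 0.12 Nm s/rad drag), has no detents and stops and stays where it is left; the goods ride round on it
- ball_end_1 (a point): centre of the black ball (20 dia) at the end of one of the two arms of the T-handle above the goods, 108 mm from the axis, 195 mm above the worktop; the arm is a level steel rod of 12 dia that runs straight from there to the black hub (34 dia, top 209 mm above the worktop). The two arms point opposite ways and turn the platter; arms and platter are one stiff piece
- ball_end_2 (a point): centre of the black ball (20 dia) at the end of one of the two arms of the T-handle above the goods, 108 mm from the axis, 195 mm above the worktop; the arm is a level steel rod of 12 dia that runs straight from there to the black hub (34 dia, top 209 mm above the worktop). The two arms point opposite ways and turn the platter; arms and platter are one stiff piece
- pea_tin: low tin with green peas pictured on a pale label, 75 dia x 58 tall; at the start it stands nearest the red tab; loose on the platter, its axis about 78 mm from the turning axis, the four about 90 degrees apart; origin at the centre of its underside, z up
- tomato_tin: the tin with tomatoes pictured on a blue and white label, 75 dia x 110 tall; the thing to bring to the front; loose on the platter, its axis about 78 mm from the turning axis, the four about 90 degrees apart; origin at the centre of its underside, z up
- white_lid_jar: clear jar with a white lid, 64 dia x 97 tall; loose on the platter, its axis about 78 mm from the turning axis, the four about 90 degrees apart; origin at the centre of its underside, z up
- black_lid_jar: clear jar with a black lid, 63 dia x 94 tall; loose on the platter, its axis about 78 mm from the turning axis, the four about 90 degrees apart; origin at the centre of its underside, z up
- steel_polish: dark-capped spray can, 66 dia x 213 tall, on the worktop to the left; origin at the centre of its underside
- cooking_spray: orange spray can with a yellow nozzle, 61 dia x 194 tall, loose on the worktop to the left; origin at the centre of its underside
- mug: white mug, 80 dia x 91 tall, loose on the worktop to the right; origin at its underside
There are look-alikes about, which are no part of the job. Leave any orange or turquoise look-alike of the black_lid_jar alone.

How it is judged:
By the outcome, as a careful person would: the job done as asked, in the order asked, and still so for the second after the job is handed in, with the robot touching nothing.
It also fails if it takes over 58 s, if anything falls off the work surface, if the arm or the gripper's body presses on something with over 40 N, if the wrist force passes 120 N, or if a joint passes its speed limit or range.

## Working session

There is one attempt and no reset: what is moved stays moved. The work goes in short steps, Python scripts to look and compute and a shell command to move; the robot and the scene stay as the last step left them, time stands still between calls to the robot, and variables do not carry over. Pictures are saved under pics/ and viewed, at most 10 in all, crops included, and the job is handed in when it is done.

```bash
mkdir -p pics; cat > h.py <<'E'
import numpy as np, cv2
from cell import env, cams
def snap(name,fn=None):
    im=cams.read_camera(name)
    if fn: cv2.imwrite(fn,im[:,:,::-1])
    return im
def ray(name,u,v):
    c=cams.camera_info(name)
    K=np.array([[c['fx'],0,c['cx']],[0,c['fy'],c['cy']],[0,0,1.]])
    p=cv2.undistortPoints(np.array([[[u,v]]],float),K,np.array([c['k1'],0,0,0.]))[0,0]
    R=cv2.Rodrigues(np.array(c['rvec'],float))[0];t=np.array(c['tvec'],float).ravel()
    return -R.T@t, R.T@np.array([p[0],p[1],1.])
def onz(name,u,v,z):
    o,d=ray(name,u,v); return o+d*(z-o[2])/d[2]
def proj(name,P):
    c=cams.camera_info(name)
    K=np.array([[c['fx'],0,c['cx']],[0,c['fy'],c['cy']],[0,0,1.]])
    return cv2.projectPoints(np.array(P,float).reshape(-1,1,3),np.array(c['rvec'],float),np.array(c['tvec'],float),K,np.array([c['k1'],0,0,0.]))[0][:,0]
E
python3 - <<'E'
from h import *
a=snap('side','pics/s0.png');b=snap('top','pics/t0.png')
print(ray('side',280,210),ray('top',280,210)); o=env.get_obs();print(o['time_s'],o['tool_pos'],o['tool_rot'])
E
```

```text
(array([ 0.00797142, -0.6939933 ,  0.65850144]), array([ 0.48222151,  0.72837919, -0.48679832])) (array([0.42795189, 0.10609839, 1.29760501]), array([ 0.08408894, -0.02839587, -0.99608389]))
0.1 [0.2724594  0.5896181  0.23855339] [-1.79899511e+02  5.17880694e-03  1.55206461e+02]
```

View pics/s0.png

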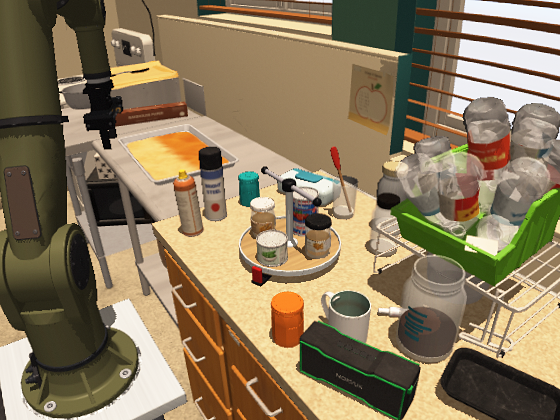

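View pics/t0.png

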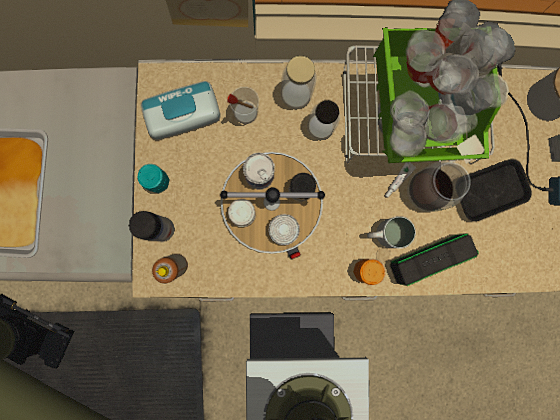

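The side view shows the carousel with the pea tin at (270,247) by the red tab (260,275). The tin behind the post at (305,212) has a blue label. In the top view the hub is at (272,195), the balls at (223,195) and (321,195), the tab at (293,253), and the candidate tins at (284,230) (low, by the tab) and (258,168) (far side). I'll confirm in one crop and measure.

```bash
python3 - <<'E'
from h import *
a=cv2.imread('pics/s0.png')[160:300,220:360];b=cv2.imread('pics/t0.png')[140:270,200:345]
cv2.imwrite('pics/c0.png',np.hstack([cv2.resize(a,(390,390),interpolation=2),cv2.resize(b,(400,390),interpolation=2)]))
t=cv2.imread('pics/t0.png'); h=cv2.cvtColor(t,cv2.COLOR_BGR2HSV)
# red tab
m=cv2.inRange(h,(0,150,90),(6,255,255))|cv2.inRange(h,(174,150,90),(180,255,255)); m[:245]=0;m[265:]=0;m[:,:280]=0;m[:,305:]=0
v,u=np.nonzero(m); print('tab px',u.mean(),v.mean(),len(u)); tab=onz('top',u.mean(),v.mean(),.046);print('tab',tab)
g=cv2.cvtColor(t,cv2.COLOR_BGR2GRAY)
for x0,x1 in((215,231),(313,329)):
    s=g[186:204,x0:x1]; v,u=np.nonzero(s<60); print('ball',u.mean()+x0,v.mean()+186,len(u),onz('top',u.mean()+x0,v.mean()+186,.195))
for n,p,z in(('hub',(272,195),.209),('far tin',(258,168),.14),('pea',(284,230),.088),('white',(241,213),.127),('black',(303,186),.124)): print(n,onz('top',*p,z))
for x0,y0,x1,y1,z,n in((130,205,175,245,.213,'polish'),(150,255,180,285,.194,'cook')):print(n,onz('top',(x0+x1)/2,(y0+y1)/2,z))
E
```

```text
tab px 295.1 255.13333333333333 30
tab [0.41991221 0.03295653 0.046     ]
ball 224.015625 196.109375 64 [0.55224191 0.19924427 0.195     ]
ball 318.98387096774195 193.0483870967742 62 [ 0.55895927 -0.01274312  0.195     ]
hub [0.5530081  0.09255134 0.209     ]
far tin [0.62490227 0.12448916 0.14      ]
pea [0.48123925 0.06207236 0.088     ]
white [0.51980817 0.16469901 0.127     ]
black [0.58430385 0.01761789 0.124     ]
polish [0.48696156 0.35402402 0.213     ]
cook [0.38850185 0.32909702 0.194     ]
```

View pics/c0.png

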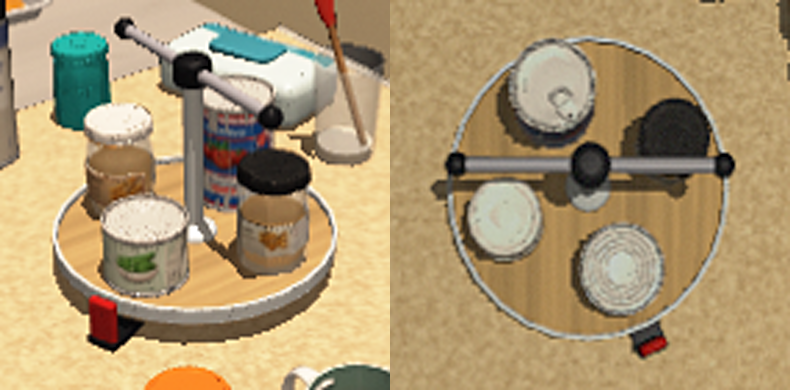

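The crop confirms it: the far tin is tall with a blue label (tomato, top view (258,168)), and the low pale one by the tab is peas. The axis is (0.5556, 0.0933), with the tab 148.5 mm away towards -156°, and the tin at 24.2° and 76 mm radius. That makes the turn about 180°. I'll push ball 1 (at 92°) anticlockwise past the robot side, well clear of the crate.

```bash
python3 -m pendant '[{"tz":-0.6,"claw":1},{"tz":-0.4,"claw":1},{"tx":-0.5,"ty":-0.27,"claw":1},{"tx":-0.9,"ty":-0.48,"claw":1},{"tx":-0.9,"ty":-0.48,"claw":1},{"tx":-0.9,"ty":-0.48,"claw":1},{"tx":-0.9,"ty":-0.48,"claw":1},{"tx":-0.9,"ty":-0.48,"claw":1},{"tx":-0.9,"ty":-0.48,"claw":1},{"tx":-0.9,"ty":-0.48,"claw":1}]'
python3 -m pendant '[{"tx":-0.9,"ty":-0.48,"claw":1},{"tx":-0.9,"ty":-0.48,"claw":1},{"tx":-0.4,"ty":-0.2,"claw":1},{"spin":1},{"spin":1},{"spin":1},{"spin":1},{"spin":1},{"spin":1},{"spin":1}]'
```

```text
invalid input at $[0]: expected keys tx, ty, tz, spin, claw
invalid input at $[0]: expected keys tx, ty, tz, spin, claw
```

```bash
python3 -m pendant '[{"tx":0,"ty":0,"tz":-0.6,"spin":0,"claw":1},{"tx":0,"ty":0,"tz":-0.4,"spin":0,"claw":1},{"tx":-0.5,"ty":-0.27,"tz":0,"spin":0,"claw":1},{"tx":-0.9,"ty":-0.48,"tz":0,"spin":0,"claw":1},{"tx":-0.9,"ty":-0.48,"tz":0,"spin":0,"claw":1},{"tx":-0.9,"ty":-0.48,"tz":0,"spin":0,"claw":1},{"tx":-0.9,"ty":-0.48,"tz":0,"spin":0,"claw":1},{"tx":-0.9,"ty":-0.48,"tz":0,"spin":0,"claw":1},{"tx":-0.9,"ty":-0.48,"tz":0,"spin":0,"claw":1},{"tx":-0.9,"ty":-0.48,"tz":0,"spin":0,"claw":1}]'
python3 -m pendant '[{"tx":-0.9,"ty":-0.48,"tz":0,"spin":0,"claw":1},{"tx":-0.9,"ty":-0.48,"tz":0,"spin":0,"claw":1},{"tx":-0.4,"ty":-0.2,"tz":0,"spin":0,"claw":1},{"tx":0,"ty":0,"tz":0,"spin":1,"claw":1},{"tx":0,"ty":0,"tz":0,"spin":1,"claw":1},{"tx":0,"ty":0,"tz":0,"spin":1,"claw":1},{"tx":0,"ty":0,"tz":0,"spin":1,"claw":1}]'
python3 -c "
from h import *
print(env.get_obs()['qpos'])"
```

```text
time_s: 1.35
tool_pos: [0.5058, 0.2812, 0.2892]
tool_rot: [-180.0, -0.0, 155.2]
force: [0.4, 0.7, 0.2]
grip_width: 0.0018
grasp_force: 0.0
time_s: 2.22
tool_pos: [0.5804, 0.1838, 0.289]
tool_rot: [-179.9, -0.0, 139.1]
force: [-0.5, -0.2, -0.4]
grip_width: 0.0005
grasp_force: 0.0
[-33.83244574  12.34985526  16.40400179  85.59460861  -3.4896661
  82.61640479  31.72978416]
```

```bash
for i in 1 2 3; do :; done
python3 -m pendant '[{"tx":0,"ty":0,"tz":0,"spin":1,"claw":1},{"tx":0,"ty":0,"tz":0,"spin":1,"claw":1},{"tx":0,"ty":0,"tz":0,"spin":1,"claw":1},{"tx":0,"ty":0,"tz":0,"spin":1,"claw":1},{"tx":0,"ty":0,"tz":0,"spin":1,"claw":1},{"tx":0,"ty":0,"tz":0,"spin":1,"claw":1},{"tx":0,"ty":0,"tz":0,"spin":1,"claw":1},{"tx":0,"ty":0,"tz":0,"spin":1,"claw":1},{"tx":0,"ty":0,"tz":0,"spin":1,"claw":1},{"tx":0,"ty":0,"tz":0,"spin":1,"claw":1}]'
python3 -m pendant '[{"tx":0,"ty":0,"tz":0,"spin":1,"claw":1},{"tx":0,"ty":0,"tz":0,"spin":1,"claw":1},{"tx":0,"ty":0,"tz":0,"spin":1,"claw":1},{"tx":0,"ty":0,"tz":0,"spin":1,"claw":1},{"tx":0,"ty":0,"tz":0,"spin":1,"claw":1},{"tx":0,"ty":0,"tz":0,"spin":1,"claw":1},{"tx":0,"ty":0,"tz":0,"spin":1,"claw":1},{"tx":0,"ty":0,"tz":0,"spin":1,"claw":1},{"tx":0,"ty":0,"tz":0,"spin":1,"claw":1},{"tx":0,"ty":0,"tz":0,"spin":1,"claw":1}]'
python3 -m pendant '[{"tx":0,"ty":0,"tz":0,"spin":1,"claw":1},{"tx":0,"ty":0,"tz":0,"spin":1,"claw":1},{"tx":0,"ty":0,"tz":0,"spin":1,"claw":1},{"tx":0,"ty":0,"tz":0,"spin":1,"claw":1},{"tx":0,"ty":0,"tz":0,"spin":1,"claw":1},{"tx":0,"ty":0,"tz":0,"spin":1,"claw":1},{"tx":0,"ty":0,"tz":0,"spin":1,"claw":1},{"tx":0,"ty":0,"tz":0,"spin":1,"claw":1},{"tx":0,"ty":0,"tz":0,"spin":1,"claw":1},{"tx":0,"ty":0,"tz":0,"spin":1,"claw":1}]'
python3 -m pendant '[{"tx":0,"ty":0,"tz":0,"spin":1,"claw":1},{"tx":0,"ty":0,"tz":0,"spin":1,"claw":1},{"tx":0,"ty":0,"tz":0,"spin":1,"claw":1},{"tx":0,"ty":0,"tz":0,"spin":1,"claw":1},{"tx":0,"ty":0,"tz":0,"spin":0,"claw":1}]'
python3 - <<'E'
from h import *
o=env.get_obs();print(o['qpos'],o['time_s']); snap('side','pics/s1.png')
E
```

```text
time_s: 3.48
tool_pos: [0.5804, 0.1839, 0.289]
tool_rot: [-179.9, 0.0, 99.1]
force: [-1.1, -0.0, -0.3]
grip_width: 0.0005
grasp_force: 0.0
time_s: 4.72
tool_pos: [0.5804, 0.1839, 0.289]
tool_rot: [-180.0, 0.0, 59.1]
force: [-0.5, -0.0, 0.2]
grip_width: 0.0005
grasp_force: 0.0
time_s: 5.98
tool_pos: [0.5804, 0.1839, 0.289]
tool_rot: [180.0, 0.1, 19.1]
force: [0.0, -0.6, 0.1]
grip_width: 0.0005
grasp_force: 0.0
time_s: 6.6
tool_pos: [0.5805, 0.1839, 0.2891]
tool_rot: [180.0, 0.0, 3.2]
force: [0.4, 0.9, -0.6]
grip_width: 0.0
grasp_force: 0.0
[ -45.39724696   13.1306238    30.42573573   86.00927783   -6.650298
   82.71310655 -101.53106614] 6.6
```

View pics/s1.png

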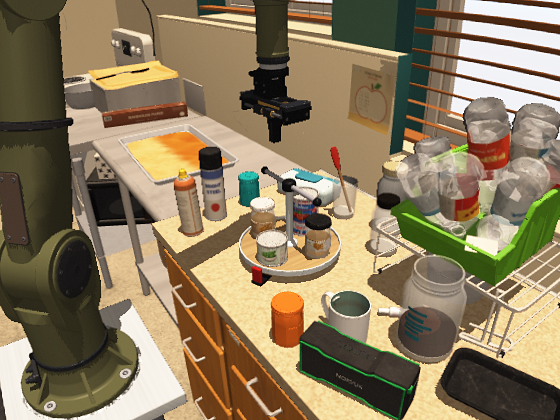

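The hand hovers at (277,135), behind and above ball 1 at (265,170). Next I lower the finger beside the rod and start the arc.

```bash

python3 -m pendant '[{"tx":0,"ty":0.16,"tz":0,"spin":0,"claw":1},{"tx":0,"ty":0,"tz":0.5,"spin":0.3,"claw":1},{"tx":0,"ty":0,"tz":0.5,"spin":0,"claw":1},{"tx":0,"ty":0,"tz":0.5,"spin":0,"claw":1},{"tx":0,"ty":0,"tz":0.5,"spin":0,"claw":1},{"tx":0,"ty":0,"tz":0,"spin":0,"claw":1},{"tx":-0.1,"ty":0,"tz":0,"spin":0,"claw":1},{"tx":-0.1,"ty":0,"tz":0,"spin":0,"claw":1},{"tx":-0.05,"ty":0,"tz":0,"spin":0,"claw":1},{"tx":0,"ty":0,"tz":0,"spin":0,"claw":1}]'
python3 -m pendant '[{"tx":-0.03,"ty":0,"tz":0,"spin":-0.3,"claw":1},{"tx":-0.06,"ty":-0.01,"tz":0,"spin":-0.5,"claw":1},{"tx":-0.09,"ty":-0.013,"tz":0,"spin":-0.75,"claw":1},{"tx":-0.12,"ty":-0.017,"tz":0,"spin":-1,"claw":1},{"tx":-0.12,"ty":-0.017,"tz":0,"spin":-1,"claw":1}]'
python3 - <<'E'
from h import *
snap('top','pics/t1.png')
E
```

```text
time_s: 7.9
tool_pos: [0.5688, 0.1757, 0.1904]
tool_rot: [-179.9, -0.1, 2.0]
force: [1.2, 0.5, 1.2]
grip_width: 0.0003
grasp_force: 0.4
time_s: 8.52
tool_pos: [0.5476, 0.1759, 0.1899]
tool_rot: [-180.0, -0.1, 16.4]
force: [1.6, 0.8, 1.2]
grip_width: 0.0003
grasp_force: 1.3
```

View pics/t1.png

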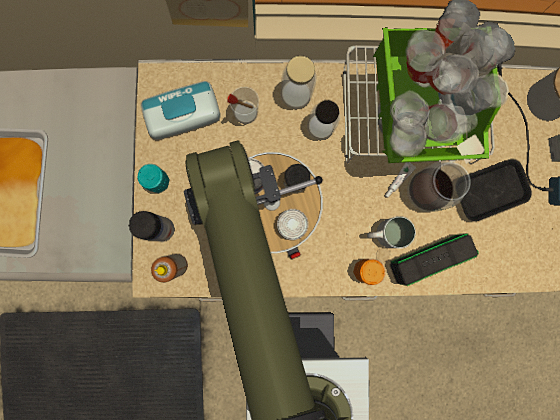

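Ball 2 moved to (319,180), so the rod is turning about as commanded (14°). I'll continue the arc.

```bash

python3 -m pendant '[{"tx":-0.12,"ty":-0.017,"tz":0,"spin":-1,"claw":1},{"tx":-0.12,"ty":-0.017,"tz":0,"spin":-1,"claw":1},{"tx":-0.12,"ty":-0.017,"tz":0,"spin":-1,"claw":1},{"tx":-0.12,"ty":-0.017,"tz":0,"spin":-1,"claw":1},{"tx":-0.12,"ty":-0.017,"tz":0,"spin":-1,"claw":1},{"tx":-0.12,"ty":-0.017,"tz":0,"spin":-1,"claw":1},{"tx":-0.12,"ty":-0.017,"tz":0,"spin":-1,"claw":1},{"tx":-0.12,"ty":-0.017,"tz":0,"spin":-1,"claw":1},{"tx":-0.12,"ty":-0.017,"tz":0,"spin":-1,"claw":1},{"tx":-0.12,"ty":-0.017,"tz":0,"spin":-1,"claw":1}]'
python3 -m pendant '[{"tx":-0.12,"ty":-0.017,"tz":0,"spin":-1,"claw":1},{"tx":-0.12,"ty":-0.017,"tz":0,"spin":-1,"claw":1},{"tx":-0.12,"ty":-0.017,"tz":0,"spin":-1,"claw":1},{"tx":-0.12,"ty":-0.017,"tz":0,"spin":-1,"claw":1},{"tx":-0.12,"ty":-0.017,"tz":0,"spin":-1,"claw":1},{"tx":-0.12,"ty":-0.017,"tz":0,"spin":-1,"claw":1},{"tx":-0.12,"ty":-0.017,"tz":0,"spin":-1,"claw":1},{"tx":-0.12,"ty":-0.017,"tz":0,"spin":-1,"claw":1},{"tx":-0.12,"ty":-0.017,"tz":0,"spin":-1,"claw":1},{"tx":-0.12,"ty":-0.017,"tz":0,"spin":-1,"claw":1}]'
python3 - <<'E'
from h import *
o=env.get_obs();print(o['qpos']);th=np.radians(o['tool_rot'][2]+90);d=np.array(o['tool_pos'][:2])-[.5556,.0933]
print('rad',d@[np.cos(th),np.sin(th)],'tan',d@[-np.sin(th),np.cos(th)])
E
```

```text
time_s: 9.82
tool_pos: [0.4944, 0.1494, 0.1895]
tool_rot: [180.0, -0.0, 56.3]
force: [3.0, 1.4, -0.8]
grip_width: 0.0004
grasp_force: 1.2
time_s: 11.08
tool_pos: [0.4699, 0.0958, 0.1895]
tool_rot: [-180.0, -0.1, 96.4]
force: [1.3, 2.3, 1.7]
grip_width: 0.0004
grasp_force: 1.1
[-41.35933317  -1.40442868  26.5276432  111.30380211   0.59758703
  69.95275708  -8.65905624]
rad 0.0849349879806311 tan -0.012044779279430071
```

```bash

python3 -m pendant '[{"tx":-0.12,"ty":-0.015,"tz":0,"spin":-1,"claw":1},{"tx":-0.12,"ty":-0.015,"tz":0,"spin":-1,"claw":1},{"tx":-0.12,"ty":-0.015,"tz":0,"spin":-1,"claw":1},{"tx":-0.12,"ty":-0.015,"tz":0,"spin":-1,"claw":1},{"tx":-0.12,"ty":-0.015,"tz":0,"spin":-1,"claw":1},{"tx":-0.12,"ty":-0.015,"tz":0,"spin":-1,"claw":1},{"tx":-0.12,"ty":-0.015,"tz":0,"spin":-1,"claw":1},{"tx":-0.12,"ty":-0.015,"tz":0,"spin":-1,"claw":1},{"tx":-0.12,"ty":-0.015,"tz":0,"spin":-1,"claw":1},{"tx":-0.12,"ty":-0.015,"tz":0,"spin":-1,"claw":1}]'
python3 -m pendant '[{"tx":-0.12,"ty":-0.015,"tz":0,"spin":-1,"claw":1},{"tx":-0.12,"ty":-0.015,"tz":0,"spin":-1,"claw":1},{"tx":-0.12,"ty":-0.015,"tz":0,"spin":-1,"claw":1},{"tx":-0.12,"ty":-0.015,"tz":0,"spin":-1,"claw":1},{"tx":-0.12,"ty":-0.015,"tz":0,"spin":-1,"claw":1},{"tx":-0.09,"ty":-0.012,"tz":0,"spin":-0.75,"claw":1},{"tx":-0.06,"ty":-0.008,"tz":0,"spin":-0.5,"claw":1},{"tx":0,"ty":0,"tz":0,"spin":0,"claw":1}]'
python3 - <<'E'
from h import *
o=env.get_obs();th=np.radians(o['tool_rot'][2]+90);d=np.array(o['tool_pos'][:2])-[.5556,.0933]
print('rad',d@[np.cos(th),np.sin(th)],'tan',d@[-np.sin(th),np.cos(th)])
a=snap('side');b=snap('top')
cv2.imwrite('pics/c2.png',np.hstack([cv2.resize(a[150:300,220:370],(390,390)),cv2.resize(b[130:270,200:340],(390,390))])[:,:,::-1])
E
```

```text
time_s: 12.32
tool_pos: [0.4865, 0.0394, 0.1892]
tool_rot: [-180.0, -0.2, 136.4]
force: [0.6, 3.6, 1.2]
grip_width: 0.0004
grasp_force: 1.1
time_s: 13.32
tool_pos: [0.5153, 0.0142, 0.189]
tool_rot: [-179.9, -0.1, 161.2]
force: [-0.8, 0.3, 0.4]
grip_width: 0.0006
grasp_force: 0.3
rad 0.08790798430637894 tan -0.012663644272654444
```

View pics/c2.png

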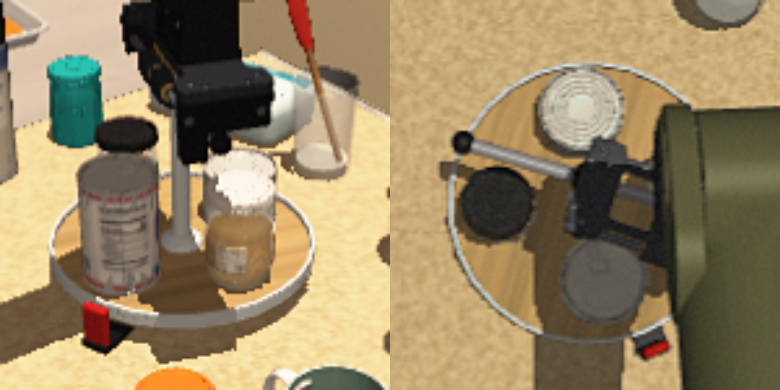

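All stand. The tomato tin is now nearly at the tab in the top crop at (602,280), which is full-image (276,230.5). Ball 2 is at (226,180.6). I'll measure what remains.

```bash
python3 - <<'E'
from h import *
A=np.array([.5556,.0933])
for n,p,z in(('ball2',(225.8,180.6),.195),('tin',(276.1,230.5),.14)):
    P=onz('top',*p,z)[:2]-A; print(n,P,np.hypot(*P),np.degrees(np.arctan2(P[1],P[0])))
E
```

```text
ball2 [0.03149698 0.10221541] 0.1069581721112411 72.87367851459707
tin [-0.07776817 -0.01094162] 0.07853411473684475 -171.99131971452894
```

```bash

python3 -m pendant '[{"tx":-0.06,"ty":-0.008,"tz":0,"spin":-0.5,"claw":1},{"tx":-0.09,"ty":-0.012,"tz":0,"spin":-0.75,"claw":1},{"tx":-0.09,"ty":-0.012,"tz":0,"spin":-0.75,"claw":1},{"tx":-0.09,"ty":-0.012,"tz":0,"spin":-0.75,"claw":1},{"tx":-0.06,"ty":-0.008,"tz":0,"spin":-0.5,"claw":1},{"tx":-0.02,"ty":0,"tz":0,"spin":-0.2,"claw":1},{"tx":0,"ty":0,"tz":0,"spin":0,"claw":1}]'
python3 - <<'E'
from h import *
o=env.get_obs();print(o['tool_pos'],o['tool_rot'])
A=np.array([.5556,.0933])
b=snap('top'); g=cv2.cvtColor(b,cv2.COLOR_RGB2GRAY)
cv2.imwrite('pics/c3.png',cv2.resize(b[130:270,200:340],(560,560),interpolation=cv2.INTER_CUBIC)[:,:,::-1])
n,l,s,c=cv2.connectedComponentsWithStats((g[175:205,213:238]<60).astype(np.uint8))
for i in range(1,n): 
    if s[i,4]>25:
        P=onz('top',c[i][0]+213,c[i][1]+175,.195)[:2]-A; print(c[i]+[213,175],s[i],np.hypot(*P),np.degrees(np.arctan2(P[1],P[0])))
E
```

```text
time_s: 14.3
tool_pos: [0.5349, 0.0067, 0.1892]
tool_rot: [-180.0, -0.1, 175.0]
force: [-1.7, -0.3, -2.1]
grip_width: 0.0004
grasp_force: 0.8
[0.53487877 0.00672166 0.18921605] [-1.79975795e+02 -6.65428709e-02  1.74961067e+02]
[223.4        191.91111111] [ 7 13  7  9 45] 0.10755452679599296 86.77127323547118
[233.42307692 201.30769231] [15 23 10  7 52] 0.0862510791529843 100.02830605635216
```

View pics/c3.png

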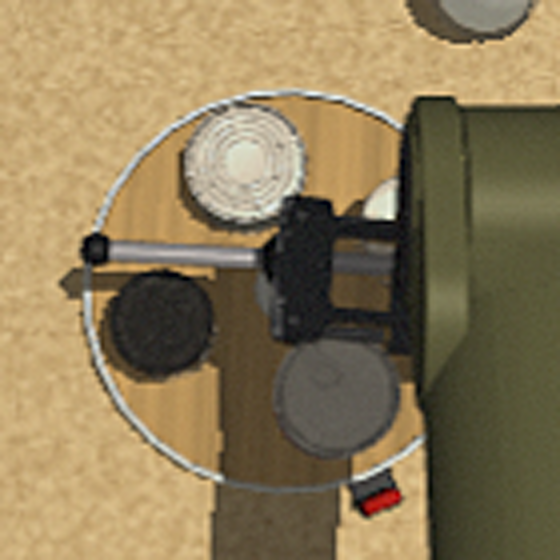

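Ball 2 at 86.8° means 175° turned so far. The tin top is at crop (336,394), full-image (284,228.5). I'll push about 4° more, then withdraw and measure in the clear.

```bash

python3 -c "
from h import *
P=onz('top',284,228.5,.14)[:2]-[.5556,.0933];print(P,np.hypot(*P),np.degrees(np.arctan2(P[1],P[0]))%360)"
python3 -m pendant '[{"tx":-0.06,"ty":-0.008,"tz":0,"spin":-0.5,"claw":1},{"tx":-0.05,"ty":-0.008,"tz":0,"spin":-0.4,"claw":1},{"tx":0,"ty":0,"tz":0,"spin":0,"claw":1},{"tx":0.1,"ty":0,"tz":0,"spin":0,"claw":1},{"tx":0.3,"ty":0,"tz":0,"spin":0,"claw":1},{"tx":0,"ty":0,"tz":-0.5,"spin":0,"claw":1},{"tx":0,"ty":0,"tz":-1,"spin":0,"claw":1},{"tx":0,"ty":-0.8,"tz":-0.5,"spin":0,"claw":1},{"tx":0,"ty":-1,"tz":0,"spin":0,"claw":1},{"tx":0,"ty":-1,"tz":0,"spin":0,"claw":1}]'
python3 - <<'E'
from h import *
A=np.array([.5556,.0933])
a=snap('side');b=snap('top'); g=cv2.cvtColor(b,cv2.COLOR_RGB2GRAY)
cv2.imwrite('pics/t4.png',b[:,:,::-1])
cv2.imwrite('pics/c4.png',np.hstack([cv2.resize(a[150:300,220:370],(390,390)),cv2.resize(b[130:270,200:340],(390,390),interpolation=cv2.INTER_CUBIC)])[:,:,::-1])
n,l,s,c=cv2.connectedComponentsWithStats((g[175:225,210:335]<60).astype(np.uint8))
for i in range(1,n): 
    if s[i,4]>25:
        P=onz('top',c[i][0]+210,c[i][1]+175,.195)[:2]-A; print(c[i]+[210,175],s[i],np.hypot(*P),np.degrees(np.arctan2(P[1],P[0])))
E
```

```text
[-0.07315829 -0.02935069] 0.07882637770137664 201.86037543152736
time_s: 15.6
tool_pos: [0.5169, -0.1347, 0.2903]
tool_rot: [179.9, 0.1, 178.7]
force: [1.3, 0.1, -0.5]
grip_width: 0.0004
grasp_force: 0.0
[272.10071942 195.03597122] [ 56  12  14  16 139] 0.0015650213785291258 -132.85783981531316
[320.56521739 193.63043478] [107  15   8   8  46] 0.10959999749136297 -88.92935757958935
[223.35416667 195.625     ] [10 17  8  9 48] 0.10744962032177739 91.21096779562956
[240.77355072 212.29528986] [ 17  25  28  25 552] 0.07910368549753395 120.0050044964103
```

View pics/c4.png

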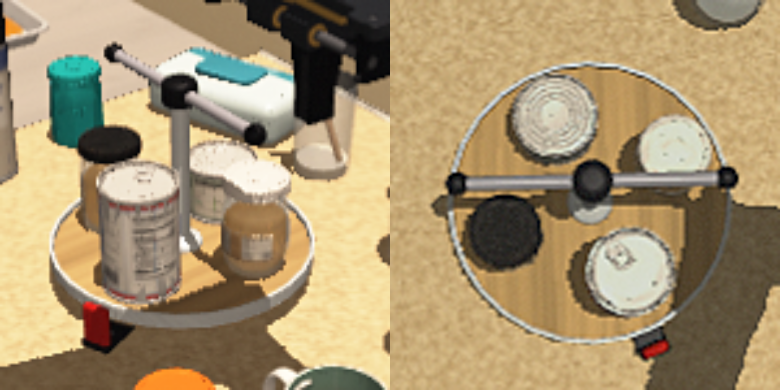

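The finger is clear, everything stands, and the tomato tin's lid at crop (630,270) faces the tab at (655,346). I'll measure lid, rim and tab carefully from the saved picture.

```bash
python3 - <<'E'
from h import *
from scipy.optimize import least_squares
t=cv2.imread('pics/t4.png'); hsv=cv2.cvtColor(t,cv2.COLOR_BGR2HSV)
def circ(px,z):
    P=np.array([onz('top',u,v,z)[:2] for u,v in px])
    f=lambda q:np.hypot(P[:,0]-q[0],P[:,1]-q[1])-q[2]
    r=least_squares(f,[*P.mean(0),.04],loss='soft_l1',f_scale=.001); return r.x
m=((hsv[:,:,1]<60)&(hsv[:,:,2]>120)).astype(np.uint8); 
w=np.zeros_like(m); cv2.circle(w,(286,227),19,1,-1); m&=w
m=cv2.morphologyEx(m,cv2.MORPH_OPEN,np.ones((3,3),np.uint8))
c=max(cv2.findContours(m,0,1)[0],key=cv2.contourArea); h=cv2.convexHull(c)[:,0]
print('lid px',cv2.minEnclosingCircle(c)); q=circ(h.astype(float),.14); print('lid',q)
m=((hsv[:,:,1]<45)&(hsv[:,:,2]>110)).astype(np.uint8)
v,u=np.nonzero(m); k=[onz('top',a,b,.037)[:2] for a,b in zip(u,v) if 215<a<328 and 145<b<260]
P=np.array(k); d=np.hypot(*(P-[.5556,.0933]).T); P=P[(d>.124)&(d<.138)]
r=least_squares(lambda q:np.hypot(P[:,0]-q[0],P[:,1]-q[1])-q[2],[.5556,.0933,.13],loss='soft_l1',f_scale=.001).x; print('rim',r,len(P))
r2=((hsv[:,:,0]<8)|(hsv[:,:,0]>172))&(hsv[:,:,1]>140)&(hsv[:,:,2]>70); r2[:245]=0;r2[265:]=0;r2[:,:282]=0;r2[:,305:]=0
v,u=np.nonzero(r2); print('red',u.min(),u.max(),v.min(),v.max(),u.mean(),v.mean())
tab=onz('top',u.mean(),v.mean(),.046)[:2]
for n,A in(('balls',np.array([.5562,.0933])),('rim',r[:2])):
  for nm,X in(('tab',tab),('lid',q[:2])):
    D=X-A;print(n,nm,np.hypot(*D),np.degrees(np.arctan2(D[1],D[0]))%360)
for u,v in((320.6,193.6),(223.35,195.6)):print(onz('top',u,v,.195))
E
```

```text
lid px ((285.76129150390625, 227.13818359375), 16.01910972595215)
lid [0.48569669 0.05993104 0.03653065]
rim [0.5552559  0.0921599  0.12758401] 382
red 291 299 252 258 295.2368421052632 254.8684210526316
balls tab 0.14858638370203547 204.10795301182975
balls lid 0.07800131143036866 205.32801907134476
rim tab 0.147260404290541 203.85309284680173
rim lid 0.07666278972431821 204.85969355261813
[ 0.55771644 -0.01635984  0.195     ]
[0.55338522 0.20073531 0.195     ]
```

The lid stands at 205.1° and the tab at 204.0°, so the tin is square to within about 1° (1.5 mm). The hand is up and clear, so I'll hand it in.

```bash
python3 -m pendant '[{"tx":0,"ty":0,"tz":-0.4,"spin":0,"claw":1},{"tx":0,"ty":0,"tz":0,"spin":0,"claw":1},{"tx":0,"ty":0,"tz":0,"spin":0,"claw":1}]'; python3 -c "
from cell import env
print(env.sign_off())"
```

```text
time_s: 16.08
tool_pos: [0.5171, -0.133, 0.3091]
tool_rot: [180.0, -0.0, 178.7]
force: [0.4, -0.6, -0.7]
grip_width: 0.0002
grasp_force: 0.0
the job is handed in; nothing more can be done
None
```

I turned the carousel half a turn anticlockwise; the tomato tin now faces the red tab to within about 1° by the camera, all goods are standing, the hand is clear, and the job is handed in at 16 s (no verdict shown).

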